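# Put the game shifter into gear through its L-shaped gate

### The job

Put the game shifter on the desk into gear: with the fingertips push its lever along the L-shaped gate slot, first sideways, away from the red-marked end, to the corner, then around the corner and away from the robot until it is fully home at the green-marked end, then let go. Only push the lever, never squeeze it between the fingers, and leave the thermos, the tumbler, the mouse and the phone where they are.

Things in the scene. Friction and masses are not known exactly. Their poses are not given: they have to be found in the camera images.
- shifter: Game shifter, fixed to the desk: black housing 140 mm (its x) by 120 mm (y), aluminium top plate with upper face 90 mm above the desk. Origin: centre of its underside. Its +x points roughly away from the robot, +y to the robot's left (yaw within 0.5 rad). In the 5 mm plate an L-shaped slot 15 mm wide guides the lever's 10 mm stalk: first leg along y, second along x; the plate bars every other way.
- slot_start (a point): Centre line of the slot near its red-marked end (a red 12 mm disc lies just beyond the end), on the plate's upper face; where the stalk stands when cross is about -0.3.
- slot_corner (a point): Corner of the slot's centre line, on the plate's upper face, 48 mm to the shifter's +y of slot_start.
- slot_end (a point): Centre line of the slot near its green-marked end (green 12 mm disc just beyond the end), on the plate's upper face, 48 mm to the shifter's +x of slot_corner; where the stalk stands when fully home.
- cross (a joint): Sideways tilt of the lever in rad, about an axis along the shifter's x, 10 mm above the desk: 0 upright, positive leaning to the shifter's +y. Stops at -0.31 (red-marked end) and +0.31 (corner, second leg). Starts in -0.30 to -0.05. The stalk clears the inner corner of the gate only above about 0.28.
- shift (a joint): Fore-and-aft tilt of the lever in rad, same pivot: 0 upright, positive leaning to the shifter's +x. Stops at -0.31 and +0.31 (green-marked end); the first leg lies at about -0.29. Both tilts are stiff: about 1.3 N at the knob moves the lever, and it stays where it is left; no spring.
- knob (a point): Centre of the lever's knob, 130 mm up the stalk from the pivot: black cylinder 36 mm across, 40 mm tall, with a 5 mm cap, and a lilac pad on each of its four sides. Pad faces are 20 mm out from the centre, the top 25 mm up, the underside 20 mm down; it tilts with the lever. The centre stands 125 to 140 mm above the desk and moves up to 40 mm each way from the shifter's middle.
- pad_near: Lilac pad on the knob's near side (shifter's -x), 24 mm wide, 36 mm tall. Origin: centre of its outer face; the axes are the lever's (z up the stalk). Push here to move the lever along the second leg.
- pad_far: Same pad on the knob's far side (+x). Origin: centre of its outer face.
- pad_left: Same pad on the knob's left side (+y). Origin: centre of its outer face.
- pad_right: Same pad on the knob's right side (-y). Origin: centre of its outer face. Push here to move the lever along the first leg.
- thermos: Bystander: dark red thermos bottle with a steel band and red cap, 62 mm across, 185 mm tall, upright. Origin: centre of its underside.
- tumbler: Bystander: green glass tumbler, 72 mm across, 85 mm tall, upright. Origin: centre of its underside.
- mouse: Bystander: white computer mouse, 110 by 60 by 36 mm. Origin: centre of its underside.
- phone: Bystander: black phone lying flat beyond the shifter, 75 by 155 by 10 mm. Origin: centre of its underside.
There are look-alikes about, which are no part of the job. Of the things that look like the shifter, the larger one is meant.

How it is judged:
By the outcome, as a careful person would: the job done as asked, in the order asked, and still so for the second after the job is handed in, with the robot touching nothing.
It also fails if it takes over 42 s, if anything falls off the work surface, if the arm or the gripper's body presses on something with over 40 N, if the wrist force passes 120 N, or if a joint passes its speed limit or range.

### The arm

A 6-joint arm with a two-finger parallel gripper is mounted at the origin on the work surface. World frame = base frame: x ahead of the robot, y to its left, z up, the work surface at z = 0. Lengths are in m, angles in rad, forces in N, time in s.
With the tool pointing down it reaches from about 0.2 to 0.875 m from the base axis. Payload 3.4 kg.
Tool frame: the origin (TCP) lies midway between the tips of the shut fingers; the grasp point (between the pads) lies 19 mm behind it; z points along the fingers, y is the line along which they close (so a half turn about z gives the same grasp; the last joint's range is limited). The gripper opens to 94 mm and grips with 3 to 60 N. Pads are 16 mm wide; open, the fingers measure 119 mm over their backs; the gripper's body (75 mm by 177 mm) begins 78 mm behind the grasp point.
Start: joints at [-1.452, 0.276, 1.505, -0, 1.361, -0.121], TCP at [0.137, -0.559, 0.205] pointing down, gripper open.
Joint ranges: [-2.89, 2.89], [-0.75, 2.08], [0.22, 2.7], [-1.18, 4.32], [0.11, 2.71], [-2.7, 2.7]. Speed limits (rad/s): [2.57, 2.57, 3.14, 3.14, 3.14, 3.14].

### API

Orientations are given as a rotation vector (axis times angle).
In Python, from cell import r, imaging gives the robot as it stands.
- The arm moves only by the shell command python3 -m inch 'ROWS' [FORCE]. ROWS is a JSON object of lists of equal length, an entry for each row: "gripper": the opening, from 0 (shut) to 1 (fully open); "delta_pos": the shift along the tool's x, y, z in mm, a list of three; "spin": the turn about the tool's z in rad. In form: {"gripper": [gripper, ...], "delta_pos": [[dx, dy, dz], ...], "spin": [spin, ...]}. A call has exactly 10 rows; each row shifts and turns the commanded pose from where the row before left it, along the tool's axes as they then stand; what a row does not reach is not made up. A row lasts 1/12 s, in which the tool goes at most 41.7 mm and 7.16 degrees, less where a joint would pass 70% of its speed; a pose out of reach is approached as far as the arm can. A call with a gripper value outside its range is refused whole. The fingers move at their own pace and stop on an object; FORCE is the grip in N (left out, the last holds). Time passes only in rows, so rows that do not move let the fingers close, or fill a call up. It gives the time, the measured TCP pose, the force, the opening and the grip force at its end, in the units of the state.
- r.observe(): the state, without advancing time (a new reading comes with each control period).
- imaging.get_image(name): name is "scene" or "top"; returns a dict with "frame" (420x560x3 uint8, blue, green, red), "range_z" (420x560 float32, m along the optical axis (not along the pixel's ray), 0 where there is no reading), "vfov" (degrees; the focal length in pixels is half the picture's height over the tangent of half this angle, whatever the lens; pixels are square), "cx", "cy" (the principal point, pixels), "dist" ([k1, k2, p1, p2, k3] as OpenCV has them; the pictures are not rectified), "R" (3x3) and "t" (3): a world point X has camera coordinates R X + t. Camera axes: x right, y down, z forward; pixel columns grow to the right and rows downward; lengths in m; the calibration is good to about 2 mm. A picture is of the moment at which its call begins.
- r.sign_off(): hands the job in; it is judged then, once.
The state is a dict: "clock": time; "joints": joint angles; "qd": joint speeds; "tau": joint torques, N m; "eef_pos": TCP position; "tcp_rot": TCP orientation; "force": force on the tool from outside, world axes, zero at the start; "moment": the same for the moment, N m; "finger_gap": finger opening in m; "finger_force": force on a finger pad.
Only numpy, scipy, OpenCV 4.12 (cv2) and the standard library are available. Lean on these libraries where they do the work, as an engineer would, in place of code of your own. Each camera call takes 0.05 s, during which the arm holds its last target. There are 200 camera calls.

## Working session

There is one attempt and no reset: what is moved stays moved. The work goes in short steps, Python scripts to look and compute and a shell command to move; the robot and the scene stay as the last step left them, time stands still between calls to the robot, and variables do not carry over. Pictures are saved under pics/ and viewed, at most 10 in all, crops included, and the job is handed in when it is done.

```bash
ls; mkdir -p pics; cat > h.py <<'E'
import numpy as np,cv2
from cell import r,imaging
def cam(n):
    d=imaging.get_image(n); f=210/np.tan(np.radians(d["vfov"])/2)
    d["K"]=np.array([[f,0,d["cx"]],[0,f,d["cy"]],[0,0,1.]]); d["R"]=np.array(d["R"]);d["t"]=np.array(d["t"]);d["dist"]=np.array(d["dist"],float); return d
def cloud(d):
    h,w=d["range_z"].shape; v,u=np.mgrid[:h,:w]
    p=cv2.undistortPoints(np.stack([u,v],-1).reshape(-1,1,2).astype(np.float64),d["K"],d["dist"]).reshape(h,w,2)
    z=d["range_z"][...,None]; return (np.concatenate([p*z,z],-1)-d["t"])@d["R"]
def px(d,X):
    return cv2.projectPoints(np.array(X,float).reshape(-1,1,3),cv2.Rodrigues(d["R"])[0],d["t"],d["K"],d["dist"])[0].reshape(-1,2)
E
python3 - <<'E'
from h import *
for n in("scene","top"):
    d=cam(n); cv2.imwrite(f"pics/{n}0.png",d["frame"]); print(n,-d["R"].T@d["t"],d["vfov"])
s=r.observe(); print({k:np.round(s[k],3) for k in s})
E
```

```text
pics
scene [ 1.07294789 -0.55249208  0.92209194] 46.33815746005719
top [0.48354937 0.02556125 1.01499716] 55.585932993518185
{'clock': np.float64(0.1), 'joints': array([-1.452,  0.277,  1.506, -0.   ,  1.361, -0.121]), 'qd': array([-0.   , -0.002, -0.003, -0.002,  0.002,  0.001]), 'tau': array([ 1.0000e-03, -4.0546e+01, -2.3778e+01,  7.0000e-02,  3.0000e-02,
       -0.0000e+00]), 'eef_pos': array([ 0.136, -0.558,  0.205]), 'tcp_rot': array([-3.117, -0.376,  0.   ]), 'force': array([-0.54 , -0.499, -0.81 ]), 'moment': array([0.055, 0.01 , 0.014]), 'finger_force': np.float64(0.0), 'finger_gap': np.float64(0.094)}
```

View pics/scene0.png

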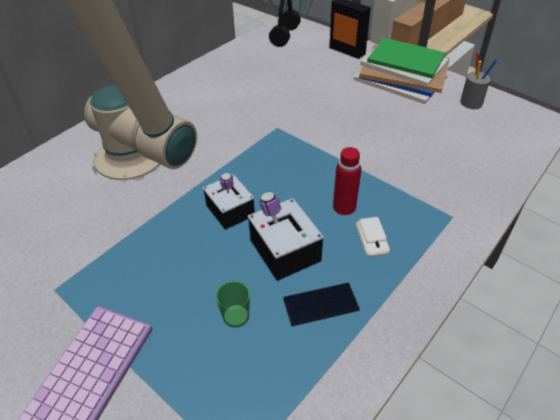

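View pics/top0.png

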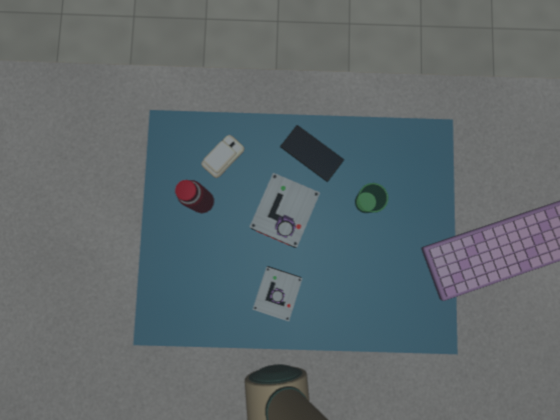

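Two candidates in top: the one at (285,210) is larger, with red (299,226) and green (283,188), and is the one meant. The one at (277,293) is the smaller look-alike. In scene they are at (285,237) and (228,200). The thermos is at top (195,195), the tumbler at (370,198), the phone at (312,153) and the mouse at (223,156). I'll measure them and confirm with a crop.

```bash
python3 - <<'E'
from h import *
cl={}
for n,(x0,y0,x1,y1) in (("top",(235,160,335,320)),("scene",(190,165,335,285))):
    d=cam(n); c=cloud(d); cl[n]=c; f=d["frame"].astype(int); B,G,R=f[...,0],f[...,1],f[...,2]
    print(n,np.linalg.inv(d["R"])[:,2])
    for nm,m in (("red",(R>150)&(G<90)&(B<100)),("green",(G>120)&(R<100)&(B<130)),):
        m2=np.zeros_like(m); m2[y0:y1,x0:x1]=m[y0:y1,x0:x1]
        k,l,st,ce=cv2.connectedComponentsWithStats(m2.astype(np.uint8))
        for i in range(1,k):
            if st[i,4]>4: print(n,nm,ce[i].round(1),st[i,4],np.median(c[l==i],0).round(4))
    # clusters above plate
    m=(c[...,2]>.105)&(c[...,2]<.2); m2=np.zeros_like(m); m2[y0:y1,x0:x1]=m[y0:y1,x0:x1]
    k,l,st,ce=cv2.connectedComponentsWithStats(m2.astype(np.uint8))
    for i in range(1,k):
        if st[i,4]>15: p=c[l==i];print(n,"high",ce[i].round(1),st[i,4],p.mean(0).round(4),p.min(0).round(3),p.max(0).round(3))
    # plate
    m=(abs(c[...,2]-.09)<.004)&(f.min(2)>110); m2=np.zeros_like(m); m2[y0:y1,x0:x1]=m[y0:y1,x0:x1]
    k,l,st,ce=cv2.connectedComponentsWithStats(m2.astype(np.uint8))
    for i in range(1,k):
        if st[i,4]>100:
            p=c[l==i]; print(n,"plate",ce[i].round(1),p[:,2].mean().round(4),cv2.minAreaRect((p[:,:2]*1000).astype(np.float32)))
    cv2.imwrite(f"pics/{n}crop.png",cv2.resize(d["frame"][y0:y1,x0:x1],None,fx=4 if n=="scene" else 3.7,fy=4 if n=="scene" else 3.7,interpolation=cv2.INTER_CUBIC))
# bystanders
d=cam("top");c=cloud(d)
m=(c[...,2]>.007)&(c[...,2]<.25)
k,l,st,ce=cv2.connectedComponentsWithStats(m[100:350,135:410].astype(np.uint8))
for i in range(1,k):
    if st[i,4]>80: p=c[100:350,135:410][l==i]; print("obj",(ce[i]+[135,100]).round(),st[i,4],p.min(0).round(3),p.max(0).round(3))
E
```

```text
top [ 0.11314328 -0.00530768 -0.99356451]
top green [274.3 277.3] 9 [0.4289 0.037  0.0671]
top high [285.2 226. ] 342 [0.5438 0.0154 0.1501] [ 0.52  -0.007  0.123] [0.57  0.038 0.164]
top high [277.3 295.3] 155 [0.3922 0.028  0.1192] [0.377 0.013 0.108] [0.407 0.044 0.125]
top plate [285.1 207.1] 0.0891 ((586.9446411132812, 17.675643920898438), (117.09793853759766, 137.2783660888672), 68.53472137451172)
scene [-0.46198214  0.51851683 -0.71952262]
scene red [262.  225.7] 7 [ 0.5473 -0.0162  0.0921]
scene green [303.3 234.9] 9 [0.6379 0.0214 0.0925]
scene green [233.3 281.8] 42 [ 0.6004 -0.1637  0.0848]
scene high [225.5 179.4] 131 [0.3947 0.0238 0.1171] [0.376 0.012 0.105] [0.406 0.045 0.127]
scene high [269.4 203.7] 407 [0.5508 0.0092 0.1451] [ 0.52  -0.007  0.106] [0.571 0.035 0.165]
scene plate [285.4 229. ] 0.091 ((586.119140625, 17.1363525390625), (121.76923370361328, 142.97642517089844), 68.72161102294922)
obj [312. 153.] 1494 [ 0.672 -0.133  0.007] [0.818 0.031 0.016]
obj [223. 156.] 975 [0.673 0.126 0.008] [0.783 0.231 0.039]
obj [285. 210.] 2904 [ 0.5   -0.063  0.01 ] [0.673 0.097 0.163]
obj [194. 196.] 920 [0.581 0.197 0.007] [0.642 0.255 0.188]
obj [373. 197.] 566 [ 0.588 -0.227  0.007] [ 0.657 -0.156  0.089]
obj [278. 293.] 1620 [ 0.331 -0.029  0.008] [0.453 0.084 0.125]
```

View pics/scenecrop.png

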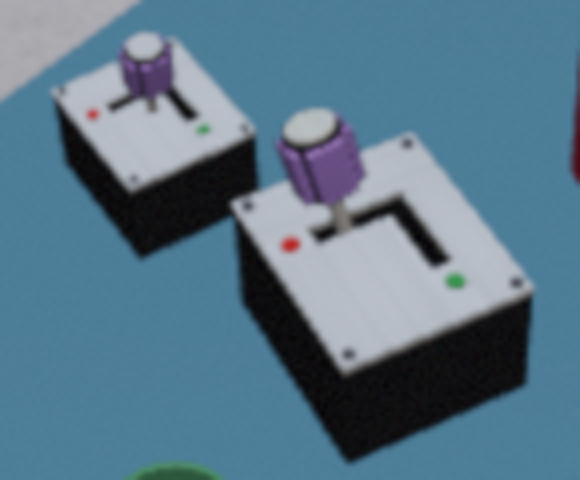

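View pics/topcrop.png

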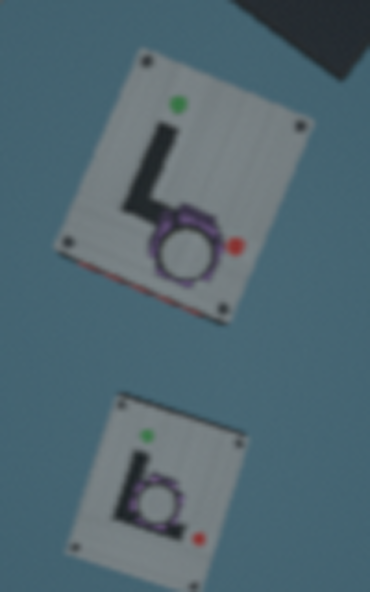

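The crops confirm the target is the larger unit: at (285,210) in top and (285,237) in scene, with plate ≈140x120 mm at z≈0.09, centre ≈(0.5865, 0.0175) and yaw ≈ -0.374. Its lever is partway along the first leg. I'll move with the fingers shut to the knob's right side, then turn the tool so that tool x = shifter +y and tool y = shifter +x.

```bash
python3 -m inch '{"gripper":[0,0,0,0,0,0,0,0,0,0],"delta_pos":[[25,-21,0],[25,-21,0],[25,-21,0],[25,-21,0],[25,-21,0],[25,-21,0],[25,-21,0],[25,-21,0],[25,-21,0],[25,-21,0]],"spin":[0,0,0,0,0,0,0,0,0,0]}' 20
python3 -m inch '{"gripper":[0,0,0,0,0,0,0,0,0,0],"delta_pos":[[25,-21,0],[25,-21,0],[25,-21,0],[25,-21,0],[25,-21,0],[25,-21,0],[25,-21,0],[25,-21,0],[25,-21,0],[25,-21,0]],"spin":[0,0,0,0,0,0,0,0,0,0]}'
python3 -m inch '{"gripper":[0,0,0,0,0,0,0,0,0,0],"delta_pos":[[0,0,0],[0,0,0],[0,0,0],[0,0,0],[0,0,0],[0,0,0],[0,0,0],[0,0,0],[0,0,0],[0,0,0]],"spin":[-0.12,-0.12,-0.12,-0.12,-0.12,-0.12,-0.12,-0.116,0,0]}'
cat >> h.py <<'E'
O=np.array([.5865,.0175]);yaw=-.374
A=np.array([[np.cos(yaw),np.sin(yaw)],[-np.sin(yaw),np.cos(yaw)]])
def st():
    s=r.observe(); R=cv2.Rodrigues(np.array(s["tcp_rot"]))[0]
    print("t",s["clock"],"tcp local mm",(A@(np.array(s["eef_pos"])[:2]-O)*1000).round(1),"z",round(s["eef_pos"][2]*1000,1),"toolyaw",np.arctan2(R[1,0],R[0,0]).round(3),"F local",(A@np.array(s["force"])[:2]).round(2),"gap",s["finger_gap"])
def lever():
    for n in("top","scene"):
        d=cam(n);c=cloud(d);L=(c[...,:2]-O)@A.T*1000;z=c[...,2]*1000
        f=d["frame"].astype(int)
        lil=(f[...,0]-f[...,1]>25)&(f[...,2]-f[...,1]>5)&(abs(L[...,0])<75)&(abs(L[...,1])<75)&(z>100)&(z<170)
        cap=(f.min(2)>125)&(abs(L[...,0])<75)&(abs(L[...,1])<75)&(z>140)&(z<172)
        for nm,m in(("lilac",lil),("cap",cap)):
            if m.sum()>8: p=np.c_[L[m],z[m]]; print(n,nm,m.sum(),"mid",((p.min(0)+p.max(0))/2).round(1),"med",np.median(p,0).round(1),"min",p.min(0).round(0),"max",p.max(0).round(0))
    return d
E
python3 - <<'E'
from h import *
st();lever()
E
```

```text
clock: 1.08
eef_pos: [0.3301, -0.2938, 0.2056]
tcp_rot: [3.119, 0.375, 0.0]
force: [0.3, -0.1, -1.0]
finger_gap: 0.0305
finger_force: 0.0
clock: 1.92
eef_pos: [0.5231, -0.0303, 0.2054]
tcp_rot: [3.119, 0.376, -0.0]
force: [0.0, -0.6, 0.1]
finger_gap: 0.0007
finger_force: 0.0
clock: 2.75
eef_pos: [0.5224, -0.0318, 0.2054]
tcp_rot: [-2.599, -1.765, 0.0]
force: [0.2, -0.2, 0.2]
finger_gap: 0.0003
finger_force: 0.0
t 2.75 tcp local mm [-41.6 -69.3] z 205.4 toolyaw 1.193 F local [ 0.24 -0.1 ] gap 0.00027170678634543715
scene lilac 262 mid [-30.6 -17.9 134. ] med [-23.5 -21.2 141.2] min [-50. -39. 108.] max [-12.   3. 160.]
scene cap 87 mid [-43.9 -17.8 158.7] med [-40.7 -19.8 158.9] min [-58. -34. 153.] max [-30.  -2. 164.]
```

```bash
python3 -m inch '{"gripper":[0,0,0,0,0,0,0,0,0,0],"delta_pos":[[0,4,10],[0,0,10],[0,0,10],[0,0,10],[0,0,10],[0,0,10],[0,0,10],[0,0,10],[0,0,3],[0,0,0]],"spin":[0,0,0,0,0,0,0,0,0,0]}'
python3 -m inch '{"gripper":[0,0,0,0,0,0,0,0,0,0],"delta_pos":[[7,0,0],[7,0,0],[7,0,0],[7,0,0],[6,0,0],[6,0,0],[6,0,0],[6,0,0],[6,0,0],[0,0,0]],"spin":[0,0,0,0,0,0,0,0,0,0]}'
python3 - <<'E'
from h import *
st();lever()
E
```

```text
clock: 3.68
eef_pos: [0.5255, -0.0332, 0.1213]
tcp_rot: [-2.595, -1.768, 0.003]
force: [-0.1, -1.1, -0.4]
finger_gap: 0.0002
finger_force: 0.0
clock: 4.52
eef_pos: [0.548, 0.0219, 0.1224]
tcp_rot: [-2.596, -1.769, -0.001]
force: [0.2, -0.4, 1.0]
finger_gap: 0.0007
finger_force: 0.1
t 4.5167 tcp local mm [-37.4 -10. ] z 122.4 toolyaw 1.197 F local [ 0.31 -0.27] gap 0.0007106653953324983
scene lilac 139 mid [-22.7  20.8 133.5] med [-20.2  17.8 133.8] min [-31.   0. 119.] max [-14.  41. 147.]
```

```bash
python3 -m inch '{"gripper":[0,0,0,0,0,0,0,0,0,0],"delta_pos":[[2,0,0],[2,0,0],[2,0,0],[2,0,0],[2,0,0],[2,0,0],[2,0,0],[2,0,0],[1,0,0],[0,0,0]],"spin":[0,0,0,0,0,0,0,0,0,0]}'
python3 - <<'E'
from h import *
st();d=lever(); cv2.imwrite("pics/s2.png",cv2.resize(d["frame"][140:290,190:390],None,fx=4,fy=4,interpolation=cv2.INTER_CUBIC))
E
```

```text
clock: 5.45
eef_pos: [0.5538, 0.0368, 0.1225]
tcp_rot: [2.596, 1.769, 0.0]
force: [-0.4, -1.5, -0.0]
finger_gap: 0.0001
finger_force: 0.4
t 5.45 tcp local mm [-37.4   6. ] z 122.5 toolyaw 1.196 F local [ 0.21 -1.57] gap 0.00012883238670078484
scene lilac 154 mid [-22.5  36.3 132. ] med [-20.5  33.4 132.2] min [-32.  15. 116.] max [-13.  57. 148.]
```

View pics/s2.png

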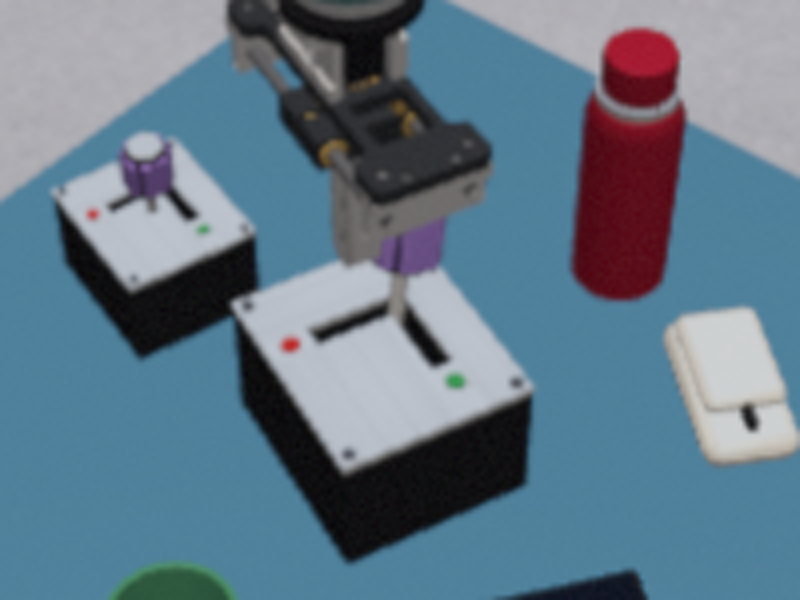

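The stalk (crop 397,300) is almost at the corner, and the finger is on the right pad. I'll press on to the stop.

```bash
python3 -m inch '{"gripper":[0,0,0,0,0,0,0,0,0,0],"delta_pos":[[1,0,0],[1,0,0],[1,0,0],[1,0,0],[0,0,0],[0,0,0],[0,0,0],[0,0,0],[0,0,0],[0,0,0]],"spin":[0,0,0,0,0,0,0,0,0,0]}'
python3 - <<'E'
from h import *
st()
E
python3 -m inch '{"gripper":[0,0,0,0,0,0,0,0,0,0],"delta_pos":[[1,0,0],[1,0,0],[0,0,0],[0,0,0],[0,0,0],[0,0,0],[0,0,0],[0,0,0],[0,0,0],[0,0,0]],"spin":[0,0,0,0,0,0,0,0,0,0]}'
python3 - <<'E'
from h import *
st();lever()
E
```

```text
clock: 6.38
eef_pos: [0.5544, 0.0384, 0.1223]
tcp_rot: [2.595, 1.768, -0.005]
force: [-1.6, -6.0, -0.9]
finger_gap: 0.0003
finger_force: 2.9
t 6.3833 tcp local mm [-37.5   7.7] z 122.3 toolyaw 1.196 F local [ 0.7  -6.16] gap 0.00031045276120299627
clock: 7.22
eef_pos: [0.5545, 0.0389, 0.1222]
tcp_rot: [2.593, 1.768, -0.009]
force: [-3.4, -9.4, -0.1]
finger_gap: 0.0005
finger_force: 4.5
t 7.2167 tcp local mm [-37.6   8.2] z 122.2 toolyaw 1.197 F local [  0.33 -10.01] gap 0.00048381895756587946
scene lilac 149 mid [-22.2  35.9 128.5] med [-20.8  34.2 131.6] min [-30.  15. 110.] max [-14.  57. 147.]
```

At the stop (10 N). Back off, go up, over to the near side and down.

```bash
python3 -m inch '{"gripper":[0,0,0,0,0,0,0,0,0,0],"delta_pos":[[-10,0,0],[-10,0,0],[-10,0,0],[0,0,0],[0,0,-15],[0,0,-20],[0,0,-20],[0,0,-20],[0,0,-10],[0,0,0]],"spin":[0,0,0,0,0,0,0,0,0,0]}'
python3 -m inch '{"gripper":[0,0,0,0,0,0,0,0,0,0],"delta_pos":[[0,-15,0],[0,-15,0],[0,-15,0],[0,-15,0],[15,0,0],[15,0,0],[15,0,0],[12,0,0],[0,0,0],[0,0,0]],"spin":[0,0,0,0,0,0,0,0,0,0]}'
python3 - <<'E'
from h import *
st();lever()
E
```

```text
clock: 8.15
eef_pos: [0.5467, 0.0142, 0.21]
tcp_rot: [2.594, 1.766, 0.008]
force: [-0.9, -0.1, 0.3]
finger_gap: 0.0006
finger_force: 0.0
clock: 8.98
eef_pos: [0.5096, 0.0893, 0.2066]
tcp_rot: [-2.595, -1.77, 0.003]
force: [-0.3, 0.1, -0.2]
finger_gap: 0.0006
finger_force: 0.0
t 8.9833 tcp local mm [-97.9  38.8] z 206.6 toolyaw 1.197 F local [-0.3 -0. ] gap 0.000608097742653208
scene lilac 280 mid [-33.8  37.3 135.5] med [-25.1  29.5 138. ] min [-54.  14. 116.] max [-13.  60. 155.]
scene cap 60 mid [-42.8  44.4 153.5] med [-40.   43.4 154.4] min [-55.  31. 148.] max [-30.  58. 159.]
```

```bash
python3 -m inch '{"gripper":[0,0,0,0,0,0,0,0,0,0],"delta_pos":[[-1,0,10],[0,0,10],[0,0,10],[0,0,10],[0,0,10],[0,0,10],[0,0,10],[0,0,10],[0,0,4],[0,0,0]],"spin":[0,0,0,0,0,0,0,0,0,0]}'
python3 -m inch '{"gripper":[0,0,0,0,0,0,0,0,0,0],"delta_pos":[[0,8,0],[0,8,0],[0,6,0],[0,6,0],[0,6,0],[0,6,0],[0,6,0],[0,6,0],[0,6,0],[0,0,0]],"spin":[0,0,0,0,0,0,0,0,0,0]}'
python3 - <<'E'
from h import *
st();lever()
E
```

```text
clock: 9.92
eef_pos: [0.5087, 0.0882, 0.1221]
tcp_rot: [-2.596, -1.768, 0.003]
force: [0.2, -0.3, 1.0]
finger_gap: 0.0005
finger_force: 0.0
clock: 10.75
eef_pos: [0.5652, 0.0663, 0.1234]
tcp_rot: [2.596, 1.767, 0.001]
force: [-1.0, 0.0, 0.6]
finger_gap: 0.0006
finger_force: 0.1
t 10.75 tcp local mm [-37.7  37.6] z 123.4 toolyaw 1.195 F local [-0.91 -0.32] gap 0.0005970394576718737
scene lilac 271 mid [ -3.4  38.5 139.3] med [  8.4  29.3 143.1] min [-24.  16. 119.] max [ 17.  61. 160.]
scene cap 82 mid [ -3.2  40.  153. ] med [ -2.4  45.9 159.2] min [-18.  19. 140.] max [ 11.  61. 166.]
```

The lever has turned the corner, with the knob at x ≈ -3 mm. Continue to the end stop.

```bash
python3 -m inch '{"gripper":[0,0,0,0,0,0,0,0,0,0],"delta_pos":[[0,5,0],[0,5,0],[0,5,0],[0,5,0],[0,5,0],[0,4,0],[0,3,0],[0,3,0],[0,2,0],[0,0,0]],"spin":[0,0,0,0,0,0,0,0,0,0]}'
python3 - <<'E'
from h import *
st()
E
python3 -m inch '{"gripper":[0,0,0,0,0,0,0,0,0,0],"delta_pos":[[0,1,0],[0,1,0],[0,1,0],[0,1,0],[0,0,0],[0,0,0],[0,0,0],[0,0,0],[0,0,0],[0,0,0]],"spin":[0,0,0,0,0,0,0,0,0,0]}'
python3 - <<'E'
from h import *
st();lever()
E
```

```text
clock: 11.68
eef_pos: [0.5984, 0.0532, 0.1232]
tcp_rot: [2.596, 1.768, -0.0]
force: [0.3, 0.4, 0.4]
finger_gap: 0.0003
finger_force: 0.3
t 11.6833 tcp local mm [-2.  37.5] z 123.2 toolyaw 1.196 F local [0.1  0.46] gap 0.00028774967342222143
clock: 12.52
eef_pos: [0.6017, 0.0519, 0.1235]
tcp_rot: [2.596, 1.768, -0.0]
force: [-0.8, -0.5, 0.2]
finger_gap: 0.0005
finger_force: 0.3
t 12.5167 tcp local mm [ 1.6 37.6] z 123.5 toolyaw 1.196 F local [-0.58 -0.72] gap 0.0004631766836892188
scene lilac 248 mid [ 37.3  35.9 134.1] med [ 44.9  25.7 137. ] min [ 17.  14. 110.] max [ 58.  58. 158.]
scene cap 116 mid [ 22.2  43.4 150.5] med [ 41.1  44.1 153.9] min [-11.  28. 141.] max [ 55.  59. 160.]
```

Nearly home; keep pressing until the force shows the stop.

```bash
python3 -m inch '{"gripper":[0,0,0,0,0,0,0,0,0,0],"delta_pos":[[0,1,0],[0,1,0],[0,1,0],[0,1,0],[0,0,0],[0,0,0],[0,0,0],[0,0,0],[0,0,0],[0,0,0]],"spin":[0,0,0,0,0,0,0,0,0,0]}'
python3 - <<'E'
from h import *
st()
E
python3 -m inch '{"gripper":[0,0,0,0,0,0,0,0,0,0],"delta_pos":[[0,1,0],[0,1,0],[0,0,0],[0,0,0],[0,0,0],[0,0,0],[0,0,0],[0,0,0],[0,0,0],[0,0,0]],"spin":[0,0,0,0,0,0,0,0,0,0]}'
python3 - <<'E'
from h import *
st();lever()
E
```

```text
clock: 13.45
eef_pos: [0.6056, 0.0504, 0.1235]
tcp_rot: [2.596, 1.768, 0.0]
force: [-0.7, 0.3, -0.4]
finger_gap: 0.0004
finger_force: 0.2
t 13.45 tcp local mm [ 5.7 37.6] z 123.5 toolyaw 1.196 F local [-0.81  0.03] gap 0.0004211575913657368
clock: 14.28
eef_pos: [0.607, 0.0498, 0.1233]
tcp_rot: [-2.596, -1.768, 0.001]
force: [-3.3, 1.4, -0.7]
finger_gap: 0.0001
finger_force: 1.4
t 14.2833 tcp local mm [ 7.2 37.6] z 123.3 toolyaw 1.196 F local [-3.61  0.13] gap 0.000134805723474298
scene lilac 246 mid [ 43.6  36.4 131.9] med [ 49.1  24.7 135.5] min [ 24.  14. 108.] max [ 63.  59. 156.]
scene cap 116 mid [ 44.7  39.6 150.3] med [ 47.4  43.7 152.4] min [ 29.  21. 142.] max [ 60.  58. 158.]
```

```bash
python3 -m inch '{"gripper":[0,0,0,0,0,0,0,0,0,0],"delta_pos":[[0,1,0],[0,1,0],[0,1,0],[0,0,0],[0,0,0],[0,0,0],[0,0,0],[0,0,0],[0,0,0],[0,0,0]],"spin":[0,0,0,0,0,0,0,0,0,0]}'
python3 - <<'E'
from h import *
st()
E
python3 -m inch '{"gripper":[0,0,0,0,0,0,0,0,0,0],"delta_pos":[[0,-10,0],[0,-10,0],[0,-10,0],[0,-10,0],[0,0,-15],[0,0,-20],[0,0,-20],[0,0,-20],[0,0,-20],[0,0,0]],"spin":[0,0,0,0,0,0,0,0,0,0]}'
python3 -m inch '{"gripper":[0,0,0,0,0,0,0,0,0,0],"delta_pos":[[0,-15,0],[0,-15,0],[0,-15,0],[0,-15,0],[0,-15,0],[0,-15,0],[0,-10,0],[0,0,0],[0,0,0],[0,0,0]],"spin":[0,0,0,0,0,0,0,0,0,0]}'
python3 - <<'E'
from h import *
st();d=lever(); cv2.imwrite("pics/s3.png",cv2.resize(d["frame"][140:340,170:410],None,fx=3,fy=3,interpolation=cv2.INTER_CUBIC))
E
```

```text
clock: 15.22
eef_pos: [0.6077, 0.0495, 0.1231]
tcp_rot: [-2.593, -1.766, 0.005]
force: [-6.9, 2.2, 1.3]
finger_gap: 0.0002
finger_force: 3.7
t 15.2167 tcp local mm [ 8.1 37.6] z 123.1 toolyaw 1.196 F local [-7.27 -0.48] gap 0.00020233414667150576
clock: 16.05
eef_pos: [0.5752, 0.0635, 0.223]
tcp_rot: [2.592, 1.766, 0.012]
force: [0.3, 0.2, 0.8]
finger_gap: 0.0007
finger_force: 0.0
clock: 16.88
eef_pos: [0.4806, 0.0998, 0.2185]
tcp_rot: [2.596, 1.768, 0.001]
force: [0.2, -0.1, 0.0]
finger_gap: 0.0006
finger_force: 0.0
t 16.8833 tcp local mm [-128.7   37.9] z 218.5 toolyaw 1.196 F local [ 0.23 -0.05] gap 0.0005801141236183877
top lilac 41 mid [ 43.7  41.7 142.4] med [ 35.8  29.4 149. ] min [ 26.  23. 131.] max [ 61.  60. 154.]
scene lilac 239 mid [ 44.9  35.3 133. ] med [ 50.8  24.4 135.4] min [ 26.  13. 110.] max [ 64.  57. 156.]
scene cap 115 mid [ 42.2  43.4 150.1] med [ 47.6  43.7 151.8] min [ 24.  28. 141.] max [ 60.  58. 159.]
```

View pics/s3.png

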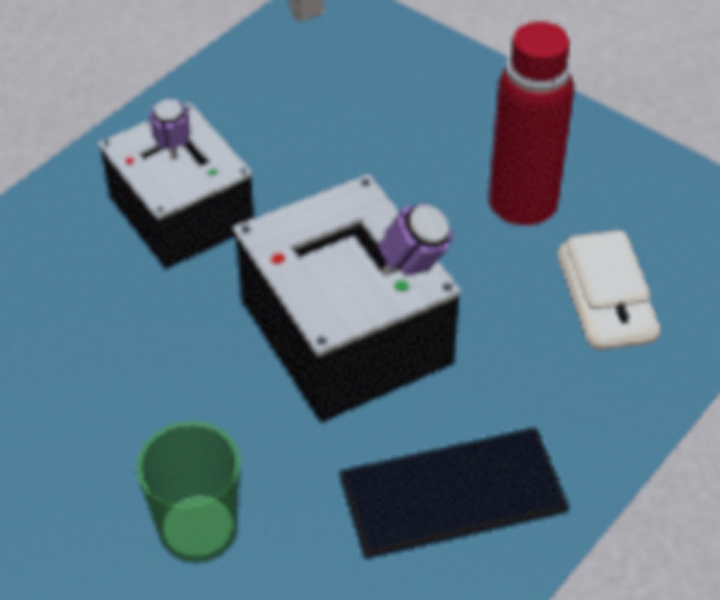

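The stalk (crop 390,268) stands at the green end and the cap is at x ≈ 47 mm, which matches the stop. The arm is clear and the bystanders haven't moved.

```bash
python3 -c "
from cell import r
print(r.sign_off())"
```

```text
the job is handed in; nothing more can be done
None
```

The larger shifter's lever was pushed to the corner stop, then fully home against the green-end stop and let go; the bystanders were left untouched, and the job was handed in at about 17 s of the 42 s allowed.

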